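# Point out the wrong wheel bolt and its replacement, then log the fault

### The job

One of the five bolts in the black wheel's hub is the wrong kind: brass among steel ones. Point straight down at that bolt with the fingertips about two centimetres above its head and keep still there for two seconds, then in the same way point at the steel spare bolt in the blue rack for two seconds, then press the green button fully down and let it come up again. Only point: never touch or lift the wheel, the bolts, the rack or the loose steel pieces, never lower the fingertips over any other bolt on the way, and leave the red button alone.

Things in the scene. Friction and masses are not known exactly. Their poses are not given: they have to be found in the camera images.
- wheel: Black wheel lying flat and fixed on the plate, 280 mm across and 100 mm high; its origin is the centre of its underside, z up. Its hub in the middle is 128 mm across, its flat top 90 mm up, and carries five hex flange bolt heads, evenly spaced on a circle of 43 mm radius; every head is 27 mm across its flange and stands 14 mm above the hub. The wheel may be turned any way round
- odd_bolt (a point): The wrong bolt, brass-yellow: centre of the top of its head, 104 mm above the plate; z up
- hub_bolt1 (a point): One of the four correct, bright steel bolts in the hub: centre of the top of its head; z up
- hub_bolt2 (a point): One of the four correct, bright steel bolts in the hub: centre of the top of its head; z up
- hub_bolt3 (a point): One of the four correct, bright steel bolts in the hub: centre of the top of its head; z up
- hub_bolt4 (a point): One of the four correct, bright steel bolts in the hub: centre of the top of its head; z up
- rack: Fixed blue block, 50 mm by 150 mm (along its y) and 40 mm high, with three holes in a row 50 mm apart in which the spare bolts stand; origin at the centre of its underside, z up
- steel_spare: Loose bright steel spare hex flange bolt, about 50 g, hanging head up in one of the rack's holes (which one varies); origin at the centre of the flange's underside, 40 mm above the plate, z up; the head is 27 mm across the flange and 14 mm high
- brass_spare: Loose brass-yellow spare hex flange bolt, about 50 g, hanging head up in one of the rack's holes (which one varies); origin at the centre of the flange's underside, 40 mm above the plate, z up; the head is 27 mm across the flange and 14 mm high
- black_spare: Loose black spare hex flange bolt, about 50 g, hanging head up in one of the rack's holes (which one varies); origin at the centre of the flange's underside, 40 mm above the plate, z up; the head is 27 mm across the flange and 14 mm high
- steel_spare_top (a point): Centre of the top of the steel spare bolt's head; z up
- brass_spare_top (a point): Centre of the top of the brass spare bolt's head; z up
- black_spare_top (a point): Centre of the top of the black spare bolt's head; z up
- panel: Fixed grey box, 70 mm by 120 mm (along its y) and 40 mm high, with a green and a red push button on top, 60 mm apart, the green one towards its +y end; origin at the centre of its underside
- log_button_top (a point): Centre of the top of the green round button's cap, 32 mm across; 22 mm above the grey box (62 mm above the plate) when up; it is pressed straight down. Its black collar is 48 mm across and 12 mm high
- log_button (a joint): Travel of the green button in m: 0 when up, 0.006 fully down; its spring returns it and takes 5 N to push fully down, less for part of the way
- red_button (a joint): Travel of the red button, which looks and works alike but is not to be pressed: 0 up, 0.006 fully down
- parallel: Loose steel parallel bar lying on the plate, 150 mm (along its x) by 20 mm by 14 mm high; origin at the centre of its underside. To be left alone
- setting_ring: Loose steel setting ring, 44 mm across, 16 mm high, with a 22 mm bore; origin at the centre of its underside. To be left alone
Things that resemble listed ones, but are neither listed nor needed, are in the scene too. Leave any pink look-alike of the steel_spare alone.

How it is judged (in metres and radians):
On the way, in this order (a step that is already met when the one before it is completed fails the run):
1. the tool point dwells just above the brass bolt in the hub, pointing down (horizontal distance between the grasp point and odd_bolt below 0.015 m and z of the grasp point in the frame of odd_bolt between 0.012 and 0.062 m and angle between the grasp point's own z axis and vertical above 2.7 rad), for 1.5 s.
2. the tool point dwells just above the steel spare bolt in the rack, pointing down (horizontal distance between the grasp point and steel_spare_top below 0.015 m and z of the grasp point in the frame of steel_spare_top between 0.012 and 0.062 m and angle between the grasp point's own z axis and vertical above 2.7 rad), for 1.5 s.
3. the green button is pressed down (value of joint log_button above 0.0045 m), for 0.05 s.
At the end, for the whole second after the job is handed in: Both buttons are up again (within 1.5 mm), the three spare bolts stand at rest in the rack where they were (within 5 mm), and the parallel bar and the setting ring lie where they were (within 10 mm) (value of joint each of log_button, red_button below 0.0015 m and distance of each of steel_spare, brass_spare, black_spare from where it was at the start of the episode below 0.005 m and linear speed of each of steel_spare, brass_spare, black_spare below 0.02 m/s and distance of each of parallel, setting_ring from where it was at the start of the episode below 0.01 m); the robot touches nothing.
It fails at once if the wheel, the rack, a spare bolt, the parallel bar or the setting ring is touched by the robot (contact force between any of the fingers, the arm and wheel above 0.3 N or contact force between any of the fingers, the arm and rack above 0.3 N or contact force between any of the fingers, the arm and steel_spare above 0.3 N or contact force between any of the fingers, the arm and brass_spare above 0.3 N or contact force between any of the fingers, the arm and black_spare above 0.3 N or contact force between any of the fingers, the arm and parallel above 0.3 N or contact force between any of the fingers, the arm and setting_ring above 0.3 N).
It fails at once if a spare bolt, the parallel bar or the setting ring is lifted or shifted (spares 8 mm, others 15 mm) (distance of any of steel_spare, brass_spare, black_spare from where it was at the start of the episode above 0.008 m or distance of any of parallel, setting_ring from where it was at the start of the episode above 0.015 m).
It fails at once if the tool point is lowered over another bolt (within 15 mm sideways and less than 50 mm above its head) ((horizontal distance between the grasp point and hub_bolt1 below 0.015 m and z of the grasp point in the frame of hub_bolt1 below 0.05 m) or (horizontal distance between the grasp point and hub_bolt2 below 0.015 m and z of the grasp point in the frame of hub_bolt2 below 0.05 m) or (horizontal distance between the grasp point and hub_bolt3 below 0.015 m and z of the grasp point in the frame of hub_bolt3 below 0.05 m) or (horizontal distance between the grasp point and hub_bolt4 below 0.015 m and z of the grasp point in the frame of hub_bolt4 below 0.05 m) or (horizontal distance between the grasp point and brass_spare_top below 0.015 m and z of the grasp point in the frame of brass_spare_top below 0.05 m) or (horizontal distance between the grasp point and black_spare_top below 0.015 m and z of the grasp point in the frame of black_spare_top below 0.05 m)).
It fails at once if the red button is pressed (value of joint red_button above 0.002 m).
It also fails if it takes over 48 s, if anything falls off the work surface, if the arm or the gripper's body presses on something with over 40 N, if the wrist force passes 120 N, or if a joint passes its speed limit or range.

### The arm

A 6-joint arm with a two-finger parallel gripper is mounted at the origin on the work surface. World frame = base frame: x ahead of the robot, y to its left, z up, the work surface at z = 0. Lengths are in m, angles in degrees, forces in N, time in s.
With the tool pointing down it reaches from about 0.325 to 0.85 m from the base axis. Payload 15.5 kg.
Tool frame: the origin (TCP) lies between the finger pads, 19 mm behind the fingertips; this is the grasp point; z points along the fingers, y is the line along which they close (so a half turn about z gives the same grasp; the last joint's range is limited). The gripper opens to 91 mm and grips with 3 to 60 N. Pads are 32 mm wide; open, the fingers measure 118 mm over their backs; the gripper's body (76 mm by 178 mm) begins 60 mm behind the grasp point.
Start: joints at [-72.164, 28.281, 77.091, -0, 74.628, -5.472], TCP at [0.247, -0.574, 0.233] pointing down, gripper open.
Joint ranges: [-166.48, 166.48], [-47.26, 123.95], [12.59, 153.08], [-70.14, 250.14], [6.76, 159.57], [-176.63, 176.63]. Speed limits (degrees/s): [108.29, 108.29, 147.25, 172.46, 172.46, 172.46].

### API

Orientations are given as a 3x3 rotation matrix whose columns are the frame's x, y, z axes.
In Python, from bench import ctrl gives the robot as it stands. The module is installed in compiled form; this text tells all that it offers. Calls block until the motion is done:
- ctrl.goto(position, orientation): joint-space move of the TCP to a pose.
- ctrl.move_l(position, vel=0.15, ori=None, contact_N=None): straight line of the TCP; ori=None keeps the orientation; vel is the mean speed in m/s. With contact_N (N) it stops when the force on the tool has changed by that much, and returns True; else False.
- ctrl.movej(angles): joint-space move.
- ctrl.command_gripper(opening): opening from 0.0 (shut) to 1.0 (fully open); the grip force is fixed at half the most; returns when the fingers have stopped.
- ctrl.sleep(seconds).
- ctrl.ik(position, orientation): joint angles nearest the present ones, or None.
- ctrl.read_camera(name): name is "side" or "top" or "wrist"; returns the picture (384x512x3 uint8, blue, green, red); there is no depth.
- ctrl.camera_params(name): a dict with "fx", "fy", "cx", "cy" (pixels), "D" ([k1, k2, p1, p2, k3] as OpenCV has them; the pictures are not rectified), "pose" (4x4, takes a point from camera to world coordinates); the wrist camera has in their place "T_tool_cam" (4x4, takes a point from camera to tool coordinates, whose origin is the TCP and whose axes are the flange's). Camera axes: x right, y up, looking along -z (the intrinsics and any distortion apply to the point x, -y, -z); pixel columns grow to the right and rows downward; lengths in m; the calibration is good to about 2 mm. A picture is of the moment at which its call begins: read the wrist's pose just before it. camera_params takes no time and is no camera call.
A pose or a line that the arm cannot do raises ctrl.MotionError and nothing moves.
- ctrl.sign_off(): hands the job in; it is judged then, once.
Readings, each from a call of its own:
- ctrl.current_t(): time.
- ctrl.current_q(): joint angles.
- ctrl.current_dq(): joint speeds.
- ctrl.current_effort(): joint torques, N m.
- ctrl.current_tool_pos(): TCP position.
- ctrl.current_eef_rot(): TCP orientation.
- ctrl.current_contact_force(): force on the tool from outside, world axes, zero at the start.
- ctrl.current_wrist_torque(): the same for the moment, N m.
- ctrl.current_grip_width(): opening from 0.0 (shut) to 1.0 (fully open).
- ctrl.current_grasp_force(): force on a finger pad.
Only numpy, scipy, OpenCV 4.12 (cv2) and the standard library are available. Lean on these libraries where they do the work, as an engineer would, in place of code of your own. Each camera call takes 0.05 s, during which the arm holds its last target. There are 200 camera calls.

## Working session

There is one attempt and no reset: what is moved stays moved. The work goes in short steps, each a Python script; the robot and the scene stay as the last script left them, time stands still between calls to the robot, and variables do not carry over. Pictures are saved under pics/ and viewed, at most 10 in all, crops included, and the job is handed in when it is done.

```bash
mkdir -p pics
python3 - <<'E'
from bench import ctrl
import cv2,numpy as np
for n in ("top","side"):
    cv2.imwrite(f"pics/{n}.png",ctrl.read_camera(n))
    p=ctrl.camera_params(n);print(n,p["fx"],p["cx"],p["cy"],p["D"],np.round(p["pose"],3).tolist())
print(ctrl.camera_params("wrist"))
print(ctrl.current_t())
E
```

```text
top 370.15484754471214 256.86909208512407 182.23393833355559 [-0.01243371  0.          0.          0.          0.        ] [[0.198, 0.959, -0.204, 0.473], [-0.98, 0.194, -0.039, -0.069], [0.003, 0.208, 0.978, 0.88], [0.0, 0.0, 0.0, 1.0]]
side 355.75022360334367 255.57794654095082 196.6753830445231 [-0.07242864  0.          0.          0.          0.        ] [[0.989, 0.086, -0.122, 0.499], [-0.149, 0.581, -0.8, -0.771], [0.002, 0.809, 0.587, 0.604], [0.0, 0.0, 0.0, 1.0]]
{'fx': 316.5495009531011, 'fy': 316.5495009531011, 'cx': 256.6077836139578, 'cy': 188.70293699329733, 'D': array([-0.01440771,  0.        ,  0.        ,  0.        ,  0.        ]), 'T_tool_cam': array([[ 4.01464398e-04,  9.68458332e-01,  2.49175237e-01,
         6.84960666e-02],
       [ 9.99999869e-01, -4.68124461e-04,  2.08265839e-04,
         7.45838038e-04],
       [ 3.18341810e-04,  2.49175120e-01, -9.68458393e-01,
        -1.52113766e-01],
       [ 0.00000000e+00,  0.00000000e+00,  0.00000000e+00,
         1.00000000e+00]])}
0.1
```

View pics/top.png

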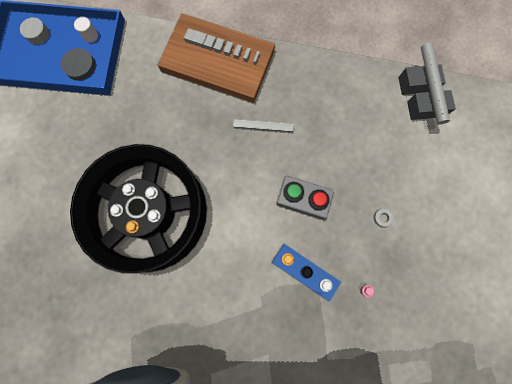

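View pics/side.png

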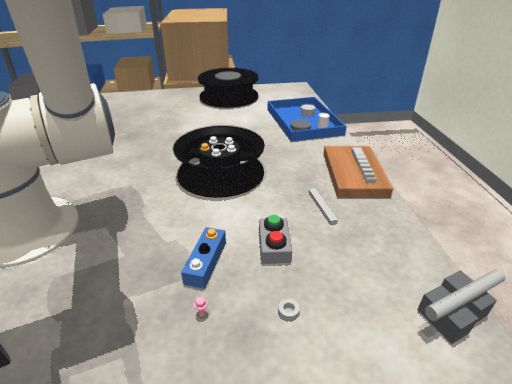

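The top view shows these candidates:
- **Brass:** the hub bolt at (132,227) and the rack spare at (288,259). Target 1 is the one in the hub.
- **Steel or white:** the rack spare at (326,285), four hub bolts at (128,188), (151,192), (154,215) and (116,210), the tray cylinder at (82,24), and the ring at (384,217). Target 2 is the rack spare.
- **Pink look-alike:** (368,291), to be left alone.
- **Buttons:** green at (294,191), red at (319,199).

The side view agrees: odd bolt (205,147), steel spare (196,265), green (274,222).

```bash
cat > h.py <<'E'
import cv2,numpy as np
from bench import ctrl
def ray(p,T,uv):
    K=np.array([[p["fx"],0,p["cx"]],[0,p["fy"],p["cy"]],[0,0,1]])
    x,y=cv2.undistortPoints(np.array([[uv]],float),K,np.array(p["D"]))[0,0]
    return T[:3,3],T[:3,:3]@np.array([x,-y,-1])
def plane(r,z): return r[0]+r[1]*(z-r[0][2])/r[1][2]
def cross(a,b):
    s=np.linalg.lstsq(np.c_[a[1],-b[1]],b[0]-a[0],rcond=None)[0]
    P,Q=a[0]+s[0]*a[1],b[0]+s[1]*b[1]
    return (P+Q)/2,np.linalg.norm(P-Q)
R={"brass":((10,120,110),(28,255,255)),"steel":((0,0,185),(179,60,255)),"green":((45,100,50),(85,255,255)),
   "red":((0,150,80),(6,255,255)),"black":((0,0,0),(179,255,45))}
def find(img,col,uv,r):
    m=cv2.inRange(cv2.cvtColor(img,cv2.COLOR_BGR2HSV),*R[col])
    w=np.zeros_like(m);cv2.circle(w,tuple(map(int,uv)),r,255,-1)
    n,l,s,c=cv2.connectedComponentsWithStats(m&w)
    i=1+np.argmax(s[1:,4]);return c[i],s[i,4]
E
python3 - <<'E'
from h import *
im={n:cv2.imread(f"pics/{n}.png") for n in("top","side")}
P={n:ctrl.camera_params(n) for n in im}
L=[("odd","brass",.104,(132,227),(205,147)),("spare","steel",.054,(326,285),(196,265)),("brsp","brass",.054,(288,259),(211,234)),
("green","green",.062,(294,191),(274,219)),("red","red",.062,(319,199),(276,238))]+[("hub","steel",.104,t,s) for t,s in
 [((128,188),(232,141)),((151,192),(231,149)),((154,215),(216,153)),((116,210),(213,140))]]
for k,c,z,t,s in L:
    r=[];o=[]
    for n,uv in(("top",t),("side",s)):
        try:
            u,a=find(im[n],c,uv,11 if n=="top" else 8);q=ray(P[n],np.array(P[n]["pose"]),u);r.append(q);o+=[u.round(1),a,plane(q,z).round(4)[:2]]
        except ValueError:o.append("none")
    print(k,*o,*(cross(*r) if len(r)==2 else ()))
E
```

```text
odd [131.7 226.2] 134 [0.4911 0.1994] [204.4 146.6] 59 [0.4899 0.1837] [0.49056215 0.2028022  0.09401259] 0.0015819008182529634
spare [325.9 284.8] 109 [ 0.4534 -0.2276] [195.5 263.7] 87 [ 0.453  -0.2399] [ 0.45266173 -0.22966616  0.04345756] 0.001012136207649853
brsp [287.3 258.9] 108 [ 0.4909 -0.1359] [211.2 233.8] 83 [ 0.4904 -0.1509] [ 0.49070177 -0.13693535  0.04161567] 0.000903068015385618
green [294.  190.6] 163 [ 0.6419 -0.1227] [273.6 220. ] 115 [ 0.64   -0.1323] [ 0.64274774 -0.12317255  0.05439937] 0.0014028579443189978
red [319.5 198.5] 164 [ 0.6355 -0.1821] [275.6 236.6] 137 [ 0.6335 -0.1903] [ 0.63601096 -0.18294426  0.05529181] 0.0015956814285107126
hub [127.4 188.5] 77 [0.5671 0.2299] [230.8 146. ] 16 [0.5683 0.1758] [0.57237003 0.24379891 0.06801448] 0.0018139192246705168
hub [150.4 192.4] 85 [0.5687 0.1792] [230.8 146. ] 16 [0.5683 0.1758] [0.56875029 0.17991867 0.10186703] 0.000335942151140259
hub [153.1 215.1] 90 [0.5227 0.1613] [215.1 149.6] 18 [0.5206 0.1602] [0.52167669 0.16144737 0.10342889] 0.002130828437516157
hub [115.7 209.6] 85 [0.5182 0.2418] [213.  137.8] 13 [0.5184 0.2379] [0.51843856 0.24278243 0.10158098] 0.00017817450335744645
```

```bash
cat >> h.py <<'E'
R0=np.array([[-1,0,0],[0,1,0],[0,0,-1.]])
def wlook(name):
    T=np.eye(4);T[:3,:3]=ctrl.current_eef_rot();T[:3,3]=ctrl.current_tool_pos()
    i=ctrl.read_camera("wrist");p=ctrl.camera_params("wrist");cv2.imwrite(f"pics/{name}.png",i)
    return i,p,T@np.array(p["T_tool_cam"])
def proj(p,T,X):
    c=np.linalg.inv(T)@np.r_[X,1];K=np.array([[p["fx"],0,p["cx"]],[0,p["fy"],p["cy"]],[0,0,1]])
    return cv2.projectPoints(np.array([[c[0],-c[1],-c[2]]]),np.zeros(3),np.zeros(3),K,np.array(p["D"]))[0][0,0]
E
python3 - <<'E'
from h import *
from scipy.spatial.transform import Rotation as Ro
Rc=np.array(ctrl.current_eef_rot());print(Rc.round(2).tolist())
b0=ctrl.current_q()[0];x=[.491,.200,.25]
ctrl.command_gripper(0)
Rn=Ro.from_euler('z',np.degrees(np.arctan2(x[1],x[0]))-b0,degrees=True).as_matrix()@Rc
ctrl.goto(x,Rn)
i,p,T=wlook("w1")
g=proj(p,T,[.491,.200,.104]);print("pred",g)
u,a=find(i,"brass",g,40);print(u,a,plane(ray(p,T,u),.104),ctrl.current_tool_pos(),ctrl.current_t())
E
```

```text
[[0.92, 0.4, -0.0], [0.4, -0.92, 0.0], [0.0, -0.0, -1.0]]
pred [258.33899558 180.81101448]
[258.2        175.85378151] 595 [0.48860945 0.20427036 0.104     ] [0.49128931 0.19946476 0.24999684] 4.375
```

View pics/w1.png

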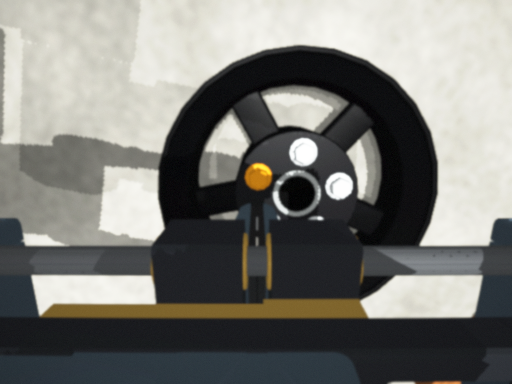

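The wrist view shows the brass bolt at (258,176) just ahead of the closed fingertips, with steel bolts at (303,152) and (339,186). The measurements agree within 5 mm, so I'll point at it and then go on to look at the rack.

Run:
```python
from h import *
from scipy.spatial.transform import Rotation as Ro
ctrl.move_l([.490,.2015,.25]);ctrl.move_l([.490,.2015,.144],vel=.1);ctrl.sleep(2.2)
print(ctrl.current_tool_pos(),ctrl.current_contact_force());cv2.imwrite("pics/s2.png",ctrl.read_camera("side")[110:210,150:290].repeat(4,0).repeat(4,1))
ctrl.move_l([.490,.2015,.25],vel=.15)
x=[.453,-.2285,.22]
b0=ctrl.current_q()[0]
Rn=Ro.from_euler('z',np.degrees(np.arctan2(x[1],x[0]))-b0,degrees=True).as_matrix()@np.array(ctrl.current_eef_rot())
ctrl.goto(x,Rn)
i,p,T=wlook("w2")
g=proj(p,T,[.453,-.2285,.054]);print("pred",g)
u,a=find(i,"steel",g,22);print(u,a,plane(ray(p,T,u),.054),ctrl.current_tool_pos(),ctrl.current_t())
```

```text
[0.48999995 0.20150213 0.14400158] [ 0.0561259  -0.52427373 -0.27937377]
pred [257.55684029 177.01622306]
[256.3902439  168.26829268] 82 [ 0.454196  -0.2193694  0.054    ] [ 0.45341084 -0.22768479  0.22003295] 10.5833
```

View pics/w2.png

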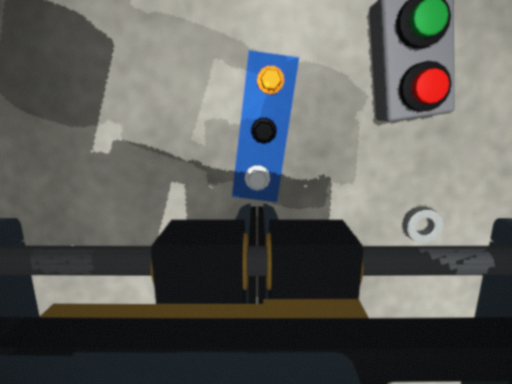

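View pics/s2.png

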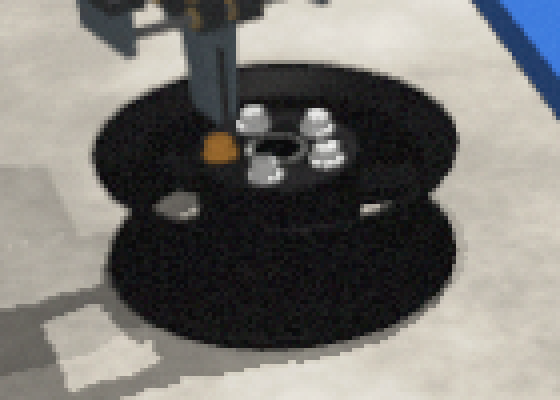

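The wrist view shows the steel spare at (257,178), in the shadow and matching the prediction of (257.6,177). Black is at (263,130), brass at (270,79), and the pink bolt is out of view. The side crop confirms that the fingertips were over the brass hub bolt. Next I'll point at the steel spare, then look at the button.

Run:
```python
from h import *
ctrl.move_l([.453,-.228,.22]);ctrl.move_l([.453,-.228,.094],vel=.1);ctrl.sleep(2.2)
print(ctrl.current_tool_pos(),ctrl.current_contact_force());cv2.imwrite("pics/s3.png",ctrl.read_camera("side")[200:300,150:290].repeat(4,0).repeat(4,1))
ctrl.move_l([.453,-.228,.22],vel=.15)
ctrl.goto([.642,-.123,.2],np.array(ctrl.current_eef_rot()))
i,p,T=wlook("w3")
g=proj(p,T,[.642,-.123,.062]);print("pred",g)
u,a=find(i,"green",g,30);print(u,a,plane(ray(p,T,u),.062),ctrl.current_tool_pos(),ctrl.current_t())
```

```text
[ 0.45300084 -0.22799865  0.09400481] [ 0.14667793 -0.17562975  0.24898454]
pred [258.77167863 182.02496079]
[258.43073341 181.87310827] 859 [ 0.64172825 -0.12277593  0.062     ] [ 0.64104714 -0.1238011   0.19984315] 16.4083
```

View pics/s3.png

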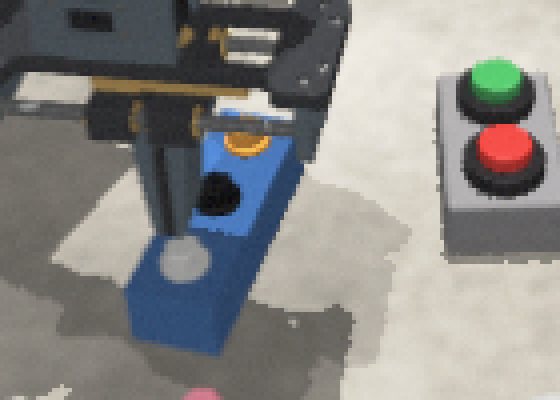

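View pics/w3.png

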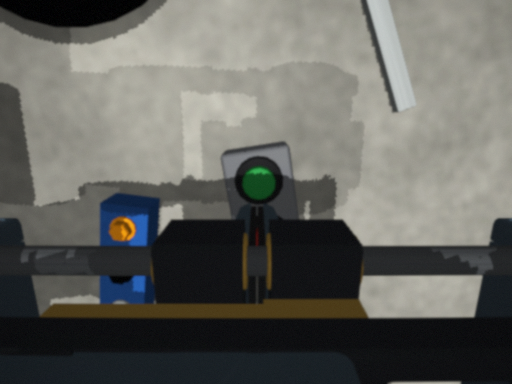

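The side crop shows the fingertips over the steel spare. The wrist view shows green at (258,182), within 1 mm of the target, so I'll press it until it reaches the stop.

Run:
```python
from h import *
ctrl.move_l([.642,-.123,.2]);ctrl.move_l([.642,-.123,.090],vel=.1)
print(ctrl.move_l([.642,-.123,.070],vel=.01,contact_N=10),ctrl.current_tool_pos(),ctrl.current_contact_force())
ctrl.sleep(.3);print(ctrl.current_tool_pos(),ctrl.current_contact_force())
cv2.imwrite("pics/s4.png",ctrl.read_camera("side")[200:300,200:340].repeat(4,0).repeat(4,1))
```

```text
True [ 0.6420251  -0.12297774  0.07505789] [-1.94454914  0.12356489  8.85515873]
[ 0.64201099 -0.12300516  0.07502375] [-2.09822274  1.01752123  8.78481913]
```

View pics/s4.png

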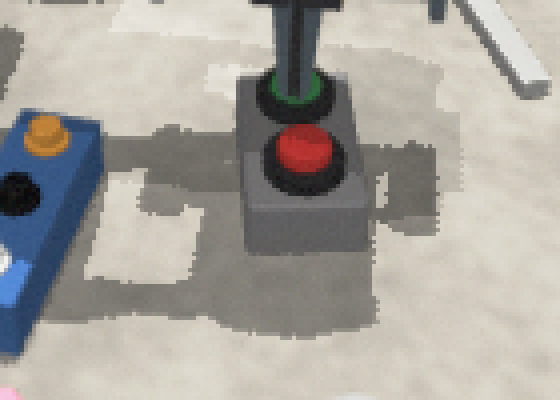

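The green cap is fully down: the TCP is at 0.075, the force is about 9 N, and the cap is flush near its collar. The red button is still up. I'll release and hand in.

Run:
```python
from h import *
ctrl.move_l([.642,-.123,.2],vel=.1);ctrl.sleep(.5)
print(ctrl.current_contact_force(),ctrl.current_t());print(ctrl.sign_off())
```

```text
[-0.18095644 -0.10711572 -0.73531408] 21.5667
the job is handed in; nothing more can be done
None
```

I pointed at the brass hub bolt and then the steel spare, pressed the green button fully and let it come up, and handed the job in at about 21.6 s of the 48 s; the sign-off returned no verdict.

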